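Hang the wash tote on the drying rail with an S-hook

ROBOT

A 6-joint arm with a two-finger parallel gripper is mounted at the origin on a cart in front of the work surface, level with it; the furniture and walls round the work are solid. World frame = base frame: x ahead of the robot, y to its left, z up, the work surface at z = 0. Lengths are in m, angles in rad, forces in N, time in s.
With the tool pointing down it reaches from about 0.25 to 0.725 m from the base axis. Payload 4 kg.
Tool frame: the origin (TCP) lies at the very end of the fingers, on their centre line; the grasp point (between the pads) lies 19 mm behind it; z points along the fingers, y is the line along which they close (so a half turn about z gives the same grasp; the last joint's range is limited). The gripper opens to 85 mm and grips with 20 to 120 N. Pads are 22 mm wide; open, the fingers measure 114 mm over their backs; the gripper's body (76 mm by 85 mm) begins 54 mm behind the grasp point. The pads swing forward as they close: fully open they stand 13 mm farther back than shut.
Start: joints at [1.315, 0.241, 0.005, 1.335, 0, 1.571], TCP at [0.127, 0.484, 0.211] pointing down, gripper open.
Joint ranges: [-2.72, 2.72], [-1.05, 1.87], [-1.09, 1.28], [-1.99, 2.15], [-1.42, 1.44], [-3.14, 3.14]. Speed limits (rad/s): [2.79, 2.79, 3.14, 3.14, 3.14, 3.14].

INTERFACE

Orientations are given as a unit quaternion [x, y, z, w].
In Python, from workcell import bot gives the robot as it stands.
- The arm moves only by the tool carry_out, never from a script. Its argument "increments" is one flat list of numbers, 5 for each row, row after row: the finger opening in cm, from 0 to 8.54, then the shift along the tool's x, y, z in cm, then the turn about the tool's z in rad. A call has exactly 5 rows; each row shifts and turns the commanded pose from where the row before left it, along the tool's axes as they then stand; what a row does not reach is not made up. A row lasts 1/8 s, in which the tool goes at most 62.5 mm and 10.7 degrees, less where a joint would pass 70% of its speed; a pose out of reach is approached as far as the arm can. A call with a gripper value outside its range is refused whole. The fingers move at their own pace and stop on an object; the grip force is fixed at half the most. Time passes only in rows, so rows that do not move let the fingers close, or fill a call up. It gives the time, the measured TCP pose, the force, the opening and the grip force at its end, in the units of the state.
- bot.get_obs(): the state, without advancing time (a new reading comes with each control period).
- bot.camera(name): name is "side" or "top"; returns a dict with "pixels" (400x640x3 uint8, blue, green, red), "range_z" (400x640 float32, m along the optical axis (not along the pixel's ray), 0 where there is no reading), "mtx" (3x3 intrinsics, pixels), "D" ([k1, k2, p1, p2, k3] as OpenCV has them; the pictures are not rectified), "eye" and "attitude" of the camera in the world. Camera axes: x right, y down, z forward; pixel columns grow to the right and rows downward; lengths in m; the calibration is good to about 2 mm. A picture is of the moment at which its call begins.
- bot.job_done(): hands the job in; it is judged then, once.
Trained networks look in a picture, given as the dict that the camera call returned (one of the last four; its "shot" number tells which), for a name from the list of things; names that differ only in an ending like _2 or _b are one class to them, and where a whole thing is asked for, a point or a joint stands for the part that bears it (a point fixed in the world has none). Each returns a list of dicts, best first, with "p" (0 to 1); they miss things now and then, are a little off and sometimes report something else, mostly with a low value. They report only what shows in the picture. A call takes as long as a camera call. They do not tell look-alikes from the thing itself.
- bot.find_in(picture, name): "xyz" ([x, y, z] in m, in the coordinates of the camera as it stood for that picture, good to about 4 mm: the middle of the surface that is visible of it).
- bot.regions_of(picture, name): "mask" (400x640 bool, what is visible of it).
- bot.place_of(picture, name): "xyz" ([x, y, z] in m, in the coordinates of the camera as it stood for that picture, good to about 4 mm: a listed point, or the origin of a listed thing).
The state is a dict: "clock": time; "joint_pos": joint angles; "joint_vel": joint speeds; "tau": joint torques, N m; "eef_pos": TCP position; "tool_rot": TCP orientation; "ft_force": force on the tool from outside, world axes, zero at the start; "ft_torque": the same for the moment, N m; "grip_width": finger opening in m; "grasp_force": force on a finger pad.
Only numpy, scipy, OpenCV 4.12 (cv2) and the standard library are available. Lean on these libraries where they do the work, as an engineer would, in place of code of your own. Each camera call takes 0.05 s, during which the arm holds its last target. There are 200 camera calls.

TASK

Take the big S-hook out of its slotted stand and hook its upper curl over the drying rail, with its lower curl opening towards the robot; then hang the parts tote by the bar across the top of its handle hole in that lower curl, so that it hangs free and nearly still to drain. Lower each of them gently until its weight rests on what carries it before you let go, never press hard, and leave the filter and the pressure gauge beside the rail where they are.

Things in the scene. Friction and masses are not known exactly. Their poses are not given: they have to be found in the camera images.
- rail_mid (a point): Middle of the drying rail, a fixed level steel bar 12 mm in diameter, 320 mm long, its axis 270 mm above the table, on posts 145 mm either side (reaching 12 mm above the axis; sleeves there 26 mm across). The point is on the axis; y along the bar, z up, x away from the robot, level.
- hook: S-hook of 10 mm steel plate (y), 0.28 kg, 205 mm tall, bar 10 mm wide. Origin: underside of lower curl; z up, x across. Centre line (x, z) mm: lower tip (-20,31), (-8,5), (8,5), (20,22), (20,95), (-17,140), half-circle of radius 17 about (0,152) to upper tip (17,148). Lower curl opens up, at -x. Starts upright in the slot of a grey stand 56 mm high, underside at 14 mm, -x to the robot within 45 deg.
- hook_ear (a point): Middle of the flat gripping ear on the hook's crown, (0,0,190) mm in the hook's frame, same axes: 10 mm thick (y), 26 mm wide (x), from z = 174 to 205. The stand's slot is 42 mm deep: lift the hook straight out. It is loose in the slot (up to 5 mm, a few degrees).
- hook_seat (a point): Point of the hook that lies on the rail's axis when hung: (0,0,158) mm in the hook's frame, same axes, 6 mm under the inside of the crown. The upper curl opens to +x: the rail comes in from +x, under the upper tip and over the slanting stem (a 24 mm gap), then up into the crown. Once hung, the hook swings freely when touched.
- hook_cradle (a point): Middle of the inner bottom of the hook's lower curl, where the tote's bar shall rest: (0,0,10) mm in the hook's frame, same axes. The curl is 30 mm wide inside; its tip rises 26 mm above this point.
- tote: Parts tote of bare aluminium sheet, 0.35 kg: open tray 84 (x) by 110 (y) by 34 mm high, with a 6 mm thick upright handle plate across its middle in its y-z plane. Origin: middle of the underside, z up. Handle hole in the plate: 44 mm wide, z = 37 to 86 mm. Starts flat on the table, -x side to the robot within 45 deg; same from both sides.
- tote_ear (a point): Middle of the ear on top of the tote's handle plate, (0,0,112) mm in its frame, same axes: 30 mm wide (y), 6 mm thick (x), z = 94 to 130. Under the rail a gripper has room only if it leans back to the robot by some 40 to 45 deg; so pinch the ear's two side edges (closing along y) with that lean.
- tote_bar (a point): Middle of the underside of the bar over the tote's handle hole, (0,0,86) mm in its frame, same axes; the bar is 8 mm high, 64 mm long (y), 6 mm thick. It rests on the hook's cradle when hung.
- filter: Bystander: grey screw-in breathing filter, 90 mm across, 58 mm high, standing on the table between the stand and the tote. Origin: centre of its underside.
- gauge: Bystander: pressure gauge with a black rim, white face up and a short brass stem, 92 x 62 x 28 mm, lying on the table to the right of the rail. Origin: centre of its underside.
Not all that is in view belongs to the job. Of the things that look like the tote, the larger one is meant.

How it is judged:
On the way, in this order (a step that is already met when the one before it is completed fails the run):
1. the hook's crown bears on the rail while the hook is still held (x of hook_seat in the frame of rail_mid between -0.012 and 0.012 m and z of hook_seat in the frame of rail_mid between -0.008 and 0.008 m and y of hook_seat in the frame of rail_mid between -0.12 and 0.12 m and contact force between hook and rail above 0.5 N and contact force between the fingers and hook above 0.5 N and distance of tote from where it was at the start of the episode below 0.03 m), for 0.1 s.
2. the hook hangs on the rail by itself, let go, the tote still where it stood (x of hook_seat in the frame of rail_mid between -0.012 and 0.012 m and z of hook_seat in the frame of rail_mid between -0.008 and 0.008 m and y of hook_seat in the frame of rail_mid between -0.12 and 0.12 m and contact force between each of the arm, the fingers and hook below 0.1 N and distance of tote from where it was at the start of the episode below 0.03 m), for 0.2 s.
3. the tote's bar bears on the lower curl while the tote is still held (x of hook_seat in the frame of rail_mid between -0.012 and 0.012 m and z of hook_seat in the frame of rail_mid between -0.008 and 0.008 m and y of hook_seat in the frame of rail_mid between -0.12 and 0.12 m and x of tote_bar in the frame of hook_cradle between -0.018 and 0.018 m and y of tote_bar in the frame of hook_cradle between -0.021 and 0.021 m and z of tote_bar in the frame of hook_cradle between -0.008 and 0.014 m and contact force between tote and hook above 0.5 N and contact force between the fingers and tote above 0.5 N), for 0.1 s.
At the end, for the whole second after the job is handed in: The S-hook hangs on the rail between the posts (seat within 12 mm across, 8 mm in height of the bar axis) and the tote hangs in its lower curl (bar within 18 mm of the cradle), over 15 mm off the table, within 0.3 rad of upright, slower than 150 mm/s, nothing held (x of hook_seat in the frame of rail_mid between -0.012 and 0.012 m and z of hook_seat in the frame of rail_mid between -0.008 and 0.008 m and y of hook_seat in the frame of rail_mid between -0.12 and 0.12 m and x of tote_bar in the frame of hook_cradle between -0.018 and 0.018 m and y of tote_bar in the frame of hook_cradle between -0.021 and 0.021 m and z of tote_bar in the frame of hook_cradle between -0.008 and 0.014 m and height (world z) of tote above 0.015 m and angle between tote's own z axis and vertical below 0.3 rad and linear speed of each of tote, hook below 0.15 m/s); the robot touches nothing.
It fails at once if the hook is pressed or dropped hard on the rail (over 40 N) (contact force between hook and rail above 40 N).
It fails at once if the tote is pressed or dropped hard on the hook (over 40 N) (contact force between tote and hook above 40 N).
It fails at once if the filter is shifted by more than 30 mm (distance of filter from where it was at the start of the episode above 0.03 m).
It fails at once if the pressure gauge is shifted by more than 30 mm (distance of gauge from where it was at the start of the episode above 0.03 m).
It also fails if it takes over 72 s, if anything falls off the work surface, if the arm or the gripper's body presses on something with over 40 N, if the wrist force passes 120 N, or if a joint passes its speed limit or range.

## Working session

There is one attempt and no reset: what is moved stays moved. The work goes in short steps, Python scripts to look and compute and a tool call to move; the robot and the scene stay as the last step left them, time stands still between calls to the robot, and variables do not carry over. Pictures are saved under pics/ and viewed, at most 10 in all, crops included, and the job is handed in when it is done.

Besides the shell and the picture viewer there is one more tool, called after "Call:" by a JSON object that holds its "method" and its "body", one argument or row to a line. carry_out: Moves the arm, as the interface text tells. Its arguments: {"type":"object","properties":{"increments":{"type":"array","items":{"type":"number"}}},"required":["increments"]}

```bash
ls; mkdir -p pics; cat > h.py <<'E'
import numpy as np, cv2
from scipy.spatial.transform import Rotation as R
from workcell import bot
def att(c):
    a=np.array(c['attitude'],float)
    return a if a.shape==(3,3) else R.from_quat(a).as_matrix()
def w(c,p): return att(c)@np.array(p)+np.array(c['eye'])
def proj(c,P):
    P=np.atleast_2d(P); q=(P-np.array(c['eye']))@att(c)
    return cv2.projectPoints(q,np.zeros(3),np.zeros(3),c['mtx'],np.array(c['D'],float))[0][:,0]
def cloud(c):
    v,u=np.mgrid[0:400,0:640]; uv=np.stack([u,v],-1).reshape(-1,1,2).astype(np.float64)
    n=cv2.undistortPoints(uv,c['mtx'],np.array(c['D'],float))[:,0].reshape(400,640,2)
    z=c['range_z']; q=np.dstack([n*z[...,None],z]); P=q@att(c).T+np.array(c['eye']); P[z<=0]=np.nan
    return P
E
cat > a.py <<'E'
from h import *
np.set_printoptions(precision=4,suppress=True)
for n in ['side','top']:
    c=bot.camera(n); cv2.imwrite(f'pics/{n}0.png',c['pixels'])
    print(n,c['eye'],c['attitude'])
    np.savez(f'{n}0.npz',**{k:c[k] for k in ['pixels','range_z','mtx','D','eye','attitude']})
    for t in ['rail_mid','hook','hook_ear','hook_seat','hook_cradle','tote','tote_ear','tote_bar','filter','gauge']:
        for d in bot.place_of(c,t)[:3]:
            X=w(c,d['xyz']); print(t,round(d['p'],2),X,proj(c,X)[0].round())
o=bot.get_obs(); print(o)
E
python3 a.py
```

```text
pics
side [ 0.5423 -0.7237  0.7005] [ 0.8892 -0.0172  0.0132 -0.457 ]
rail_mid 0.72 [0.6795 0.0526 0.2685] [364. 154.]
rail_mid 0.55 [ 0.5181 -0.2909  0.2013] [293. 290.]
hook 0.9 [ 0.5239 -0.2962  0.0135] [299. 355.]
hook 0.65 [ 0.5191 -0.2893  0.1718] [294. 300.]
hook 0.29 [ 0.4349  0.0135 -0.0026] [266. 253.]
hook_ear 0.76 [ 0.5179 -0.2899  0.2051] [293. 288.]
hook_seat 0.62 [ 0.5231 -0.2877  0.1738] [296. 299.]
hook_cradle 0.69 [ 0.5205 -0.2896  0.0239] [297. 349.]
tote 0.94 [ 0.559   0.3012 -0.0048] [310. 191.]
tote 0.88 [0.4251 0.2043 0.0005] [267. 208.]
tote_ear 0.88 [0.4289 0.2089 0.082 ] [266. 185.]
tote_ear 0.72 [0.5638 0.3005 0.1085] [312. 161.]
tote_bar 0.71 [0.4229 0.2089 0.0623] [265. 191.]
tote_bar 0.71 [ 0.5578  0.2996 -0.0027] [310. 191.]
tote_bar 0.61 [0.5628 0.3037 0.086 ] [311. 167.]
top [ 0.5267 -0.0056  1.1247] [ 0.7069 -0.7064  0.0155 -0.0309]
rail_mid 0.91 [0.6736 0.0418 0.2681] [307. 155.]
hook 0.8 [ 0.5212 -0.2884  0.0127] [435. 227.]
hook_ear 0.51 [ 0.5181 -0.293   0.2057] [459. 229.]
hook_seat 0.7 [ 0.5203 -0.2891  0.1676] [452. 227.]
hook_cradle 0.68 [ 0.
[... 307 characters left out ...]
 [209. 209.]
tote_bar 0.55 [0.5631 0.3031 0.0031] [218. 211.]
filter 0.72 [ 0.4319  0.013  -0.0033] [323. 260.]
filter 0.37 [ 0.6546 -0.2832 -0.0021] [431. 178.]
gauge 0.9 [ 0.6572 -0.281  -0.0018] [430. 177.]
{'clock': 1.1, 'joint_pos': array([ 1.315 ,  0.2406,  0.005 ,  1.3352, -0.    ,  1.5708]), 'joint_vel': array([ 0.0007, -0.0009, -0.0009,  0.0007, -0.0011,  0.0004]), 'tau': array([  0.0009, -37.2217,  25.2698,   0.0013,   0.    ,  -0.    ]), 'eef_pos': array([0.1265, 0.4837, 0.2108]), 'tool_rot': array([0.1275, 0.9918, 0.    , 0.    ]), 'ft_force': array([ 0.3385,  0.1596, -0.4929]), 'ft_torque': array([ 0.0415, -0.0089, -0.0331]), 'grasp_force': 0.0, 'grip_width': 0.0853802333375523}
```

```bash
cat > b.py <<'E'
from h import *
np.set_printoptions(precision=4,suppress=True)
C={n:dict(np.load(f'{n}0.npz')) for n in ['side','top']}
big=np.vstack([C['top']['pixels'],C['side']['pixels']])
cv2.imwrite('pics/v1.png',cv2.resize(big,(480*1,600)))
t=C['top']; s=C['side']
a=cv2.resize(t['pixels'][170:290,180:280],(400,480),interpolation=cv2.INTER_CUBIC)
b=cv2.resize(s['pixels'][120:240,240:340],(400,480),interpolation=cv2.INTER_CUBIC)
cv2.imwrite('pics/v2.png',np.hstack([a,b]))
a=cv2.resize(t['pixels'][195:260,400:490],(400,289),interpolation=cv2.INTER_CUBIC)
b=cv2.resize(s['pixels'][250:380,250:350],(400,520),interpolation=cv2.INTER_CUBIC)
d=cv2.resize(t['pixels'][120:190,220:390],(400,165),interpolation=cv2.INTER_CUBIC)
im=np.zeros((520,800,3),np.uint8); im[:289,:400]=a; im[300:465,:400]=d; im[:,400:]=b; cv2.imwrite('pics/v3.png',im)
def pca(P,lbl):
    m=np.median(P,0); mid=(P[:,:2].min(0)+P[:,:2].max(0))/2
    r=cv2.minAreaRect((P[:,:2]*1000).astype(np.float32))
    u,sv,vt=np.linalg.svd(P[:,:2]-P[:,:2].mean(0),full_matrices=False)
    print(lbl,len(P),'mean',P.mean(0),'rect',r,'dir deg',np.degrees(np.arctan2(vt[0,1],vt[0,0])),'zmax',P[:,2].max())
for n in C:
    P=cloud(C[n])
    def sel(c,r,z0,z1):
        m=(np.hypot(P[...,0]-c[0],P[...,1]-c[1])<r)&(P[...,2]>z0)&(P[...,2]<z1); return P[m]
    pca(sel((.52,-.29),.04,.185,.24),n+' hookear')
    pca(sel((.52,-.29),.06,.15,.24),n+' hooktop')
    pca(sel((.564,.301),.06,.1,.15),n+' toteear')
    pca(sel((.564,.301),.09,.045,.15),n+' toteplate')
    pca(sel((.564,.301),.09,.02,.04),n+' toterim')
    m=(abs(P[...,0]-.675)<.03)&(abs(P[...,1]-.05)<.12)&(P[...,2]>.265)&(P[...,2]<.29); pca(P[m],n+' rail')
    m=(abs(P[...,0]-.675)<.03)&(abs(P[...,1]-.05)<.2)&(P[...,2]>.25)&(P[...,2]<.3); pca(P[m],n+' railall')
E
python3 b.py
```

```text
side hookear 274 mean [ 0.5223 -0.2921  0.2056] rect ((522.0635986328125, -289.0985412597656), (26.3205623626709, 11.88732624053955), 13.751420974731445) dir deg -169.1631348038816 zmax 0.22039276647192407
side hooktop 494 mean [ 0.521  -0.2925  0.1903] rect ((521.797119140625, -289.7773742675781), (44.17833709716797, 12.089653015136719), 10.265735626220703) dir deg -169.99862802544737 zmax 0.22039276647192407
side toteear 50 mean [0.5644 0.2979 0.1174] rect ((564.4690551757812, 301.8016662597656), (7.498178958892822, 29.080913543701172), 18.096294403076172) dir deg -65.77884781679677 zmax 0.1311445070343431
side toteplate 148 mean [0.5645 0.2983 0.0892] rect ((564.0164184570312, 300.8204650878906), (8.801045417785645, 64.63048553466797), 18.714447021484375) dir deg -70.33599866931299 zmax 0.1311445070343431
side toterim 362 mean [0.5649 0.2964 0.0301] rect ((563.8905029296875, 302.3709411621094), (88.74656677246094, 117.43016815185547), 18.473085403442383) dir deg -68.5388918690112 zmax 0.03993904692375805
side rail 262 mean [0.6777 0.0391 0.2734] rect ((678.6619873046875, 50.810241
[... 1046 characters left out ...]
0137, 65.17063903808594), 18.32921028137207) dir deg 109.41696694818062 zmax 0.13268892579718128
top toterim 407 mean [0.5647 0.3029 0.0323] rect ((563.1818237304688, 302.04168701171875), (88.19731903076172, 116.10264587402344), 18.828187942504883) dir deg 107.58001885924021 zmax 0.03955860628204233
top rail 657 mean [0.6783 0.0505 0.2739] rect ((678.9134521484375, 50.571685791015625), (238.48606872558594, 12.558187484741211), 89.0362319946289) dir deg -90.90645133508413 zmax 0.2789752385629126
top railall 1058 mean [0.6779 0.0464 0.2756] rect ((678.010498046875, 47.00975036621094), (316.96209716796875, 24.52547836303711), 89.36186981201172) dir deg -90.77655573468114 zmax 0.2854012249860818
```

View pics/v1.png

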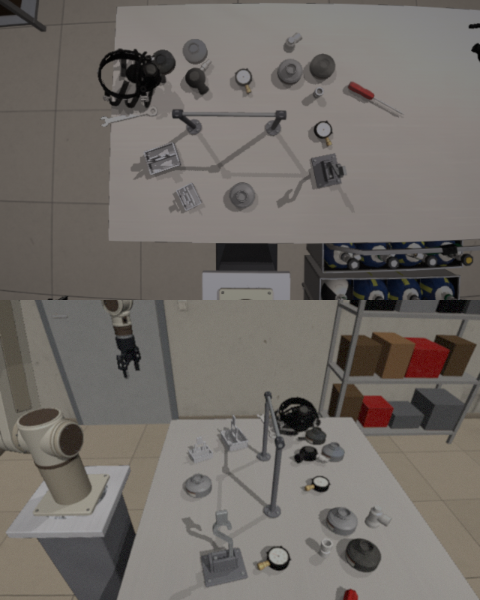

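View pics/v2.png

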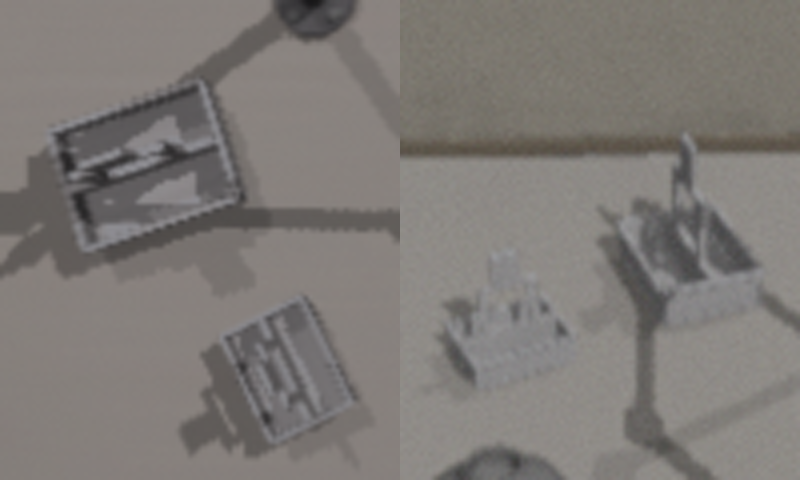

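View pics/v3.png

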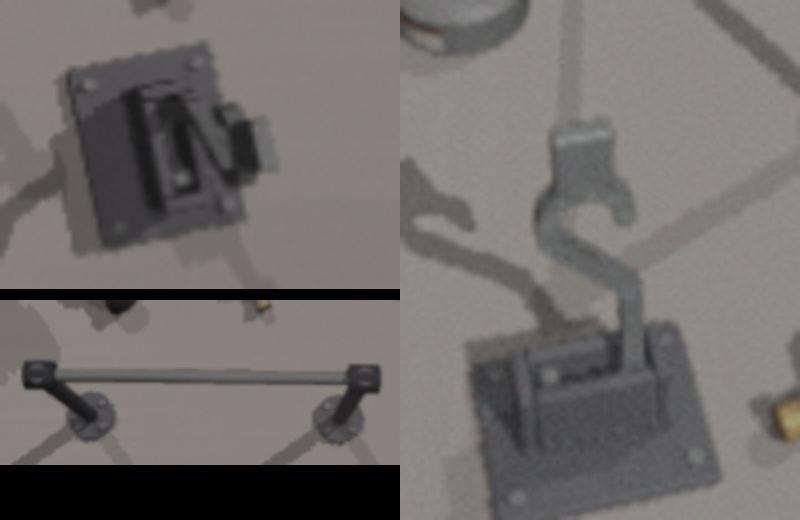

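Top view: the tote look-alikes are at (217,211) and (253,262). The one at (217,211) is meant: its rim is about 88x116 mm and its ear reaches 130 mm, and the enlarged crop shows it clearly larger. The hook ear is at (459,229), yaw about 12.5°, and the rail's middle is near (307,155). The filter is at (323,260) and the gauge at (430,177). I'm moving to above the hook.

Call:
{"method": "carry_out", "body": {
  "increments": [8.5, 0, 0, -3, -0.158, 8.5, 0, 0, -3, -0.158, 8.5, 0, 0, -3, -0.158, 8.5, -1.45, -5.6, 0, 0, 8.5, -1.45, -5.6, 0, 0]
}}

```text
clock: 1.72
eef_pos: [0.1795, 0.3801, 0.301]
tool_rot: [-0.11, 0.994, 0.0, 0.0]
ft_force: [0.6, -0.9, 0.5]
grip_width: 0.085
grasp_force: 0.0
```

Call:
{"method": "carry_out", "body": {
  "increments": [8.5, -1.45, -5.6, 0, 0, 8.5, -1.45, -5.6, 0, 0, 8.5, -1.45, -5.6, 0, 0, 8.5, -1.45, -5.6, 0, 0, 8.5, -1.45, -5.6, 0, 0]
}}

```text
clock: 2.35
eef_pos: [0.311, 0.1214, 0.3012]
tool_rot: [-0.109, 0.994, 0.0, 0.001]
ft_force: [0.9, 0.2, 0.1]
grip_width: 0.0851
grasp_force: 0.0
```

Call:
{"method": "carry_out", "body": {
  "increments": [8.5, -1.45, -5.6, 0, 0, 8.5, -1.45, -5.6, 0, 0, 8.5, -1.45, -5.6, 0, 0, 8.5, -1.45, -5.6, 0, 0, 8.5, -1.45, -5.6, 0, 0]
}}

```text
clock: 2.98
eef_pos: [0.4425, -0.1367, 0.301]
tool_rot: [-0.109, 0.994, -0.0, 0.0]
ft_force: [1.8, 0.1, 1.9]
grip_width: 0.085
grasp_force: 0.0
```

Call:
{"method": "carry_out", "body": {
  "increments": [6, -1.45, -5.6, 0, 0, 5, -1.45, -5.6, 0, 0, 4, -1.45, -5.6, 0, 0, 4, 0, 0, 0, 0, 4, 0, 0, 0, 0]
}}

```text
clock: 3.6
eef_pos: [0.5204, -0.2892, 0.3001]
tool_rot: [-0.109, 0.994, 0.001, -0.001]
ft_force: [-0.8, -0.2, -0.2]
grip_width: 0.0401
grasp_force: 0.0
```

Call:
{"method": "carry_out", "body": {
  "increments": [4, 0, 0, 4, 0, 4, 0, 0, 4, 0, 4, 0, 0, 2, 0, 4, 0, 0, 1, 0, 2, 0, 0, 0, 0]
}}

```text
clock: 4.22
eef_pos: [0.5206, -0.2884, 0.1916]
tool_rot: [-0.109, 0.994, -0.0, 0.0]
ft_force: [-0.2, -0.9, 0.2]
grip_width: 0.0227
grasp_force: 0.0
```

Call:
{"method": "carry_out", "body": {
  "increments": [0.5, 0, 0, 0, 0, 0.5, 0, 0, 0, 0, 0.5, 0, 0, 0, 0, 0.5, 0, 0, 0, 0, 0.5, 0, 0, 0, 0]
}}

```text
clock: 4.85
eef_pos: [0.5217, -0.2899, 0.1926]
tool_rot: [-0.109, 0.994, -0.001, 0.002]
ft_force: [0.5, 0.5, 6.0]
grip_width: 0.0075
grasp_force: 60.1
```

Call:
{"method": "carry_out", "body": {
  "increments": [0.5, 0, 0, -1, 0, 0.5, 0, 0, -3, 0, 0.5, 0, 0, -4, 0, 0.5, 0, 0, -4, 0, 0.5, 0, 0, -4, 0]
}}

```text
clock: 5.48
eef_pos: [0.5202, -0.2891, 0.3515]
tool_rot: [-0.109, 0.994, 0.0, -0.001]
ft_force: [2.3, -0.2, -3.2]
grip_width: 0.0076
grasp_force: 59.1
```

Call:
{"method": "carry_out", "body": {
  "increments": [0.5, 0, 1, 0, 0.08, 0.5, -0.5, 3, 0, 0.08, 0.5, -1, 4, 0, 0.072, 0.5, -1, 4, 0, 0, 0.5, -1, 4, 0, 0]
}}

```text
clock: 6.1
eef_pos: [0.5479, -0.1277, 0.3503]
tool_rot: [0.007, 1.0, 0.0, -0.001]
ft_force: [1.0, 0.3, -3.9]
grip_width: 0.0077
grasp_force: 59.1
```

Call:
{"method": "carry_out", "body": {
  "increments": [0.5, -1, 4, 0, 0, 0.5, -1, 4, 0, 0, 0.5, -1, 4, 0, 0, 0.5, -0.5, 3, 0, 0, 0.5, 0, 1, 0, 0]
}}

```text
clock: 6.72
eef_pos: [0.5852, 0.0324, 0.3498]
tool_rot: [0.006, 1.0, 0.0, -0.001]
ft_force: [-0.5, -0.4, -2.7]
grip_width: 0.0076
grasp_force: 59.1
```

```bash
cat > c.py <<'E'
from h import *
np.set_printoptions(precision=4,suppress=True)
o=bot.get_obs(); T=o['eef_pos']; print(T,R.from_quat(o['tool_rot']).as_matrix())
for n in ['side','top']:
    c=bot.camera(n)
    np.savez(f'{n}1.npz',**{k:c[k] for k in ['pixels','range_z','mtx','D','eye','attitude']})
    for t in ['hook','hook_ear','hook_seat','hook_cradle','rail_mid','filter']:
        for d in bot.place_of(c,t)[:1]:
            X=w(c,d['xyz']); print(n,t,round(d['p'],2),X,X-T)
    if n=='side':
        u,v=proj(c,T)[0].astype(int); print(u,v)
        cv2.imwrite('pics/v4.png',cv2.resize(c['pixels'][v-70:v+130,u-100:u+100],(600,600),interpolation=cv2.INTER_CUBIC))
E
python3 c.py
```

```text
[0.5852 0.0324 0.3498] [[-0.9999  0.0113 -0.0023]
 [ 0.0113  0.9999  0.0001]
 [ 0.0023  0.0001 -1.    ]]
side hook 0.94 [0.5879 0.0295 0.1715] [ 0.0027 -0.0029 -0.1783]
side hook_ear 0.85 [0.5805 0.0328 0.3609] [-0.0047  0.0004  0.011 ]
side hook_seat 0.59 [0.5816 0.0334 0.3292] [-0.0036  0.001  -0.0207]
side hook_cradle 0.57 [0.5862 0.0318 0.1843] [ 0.001  -0.0006 -0.1656]
side rail_mid 0.79 [0.6794 0.0525 0.2704] [ 0.0942  0.0201 -0.0795]
side filter 0.68 [ 0.4341  0.015  -0.002 ] [-0.1511 -0.0174 -0.3518]
324 125
```

View pics/v4.png

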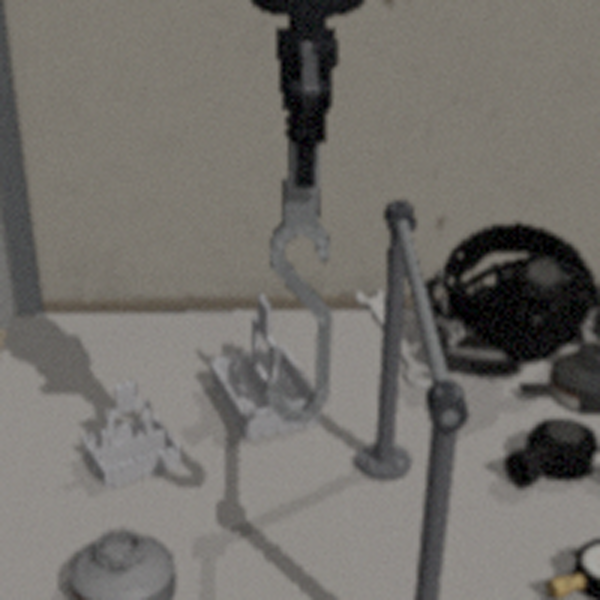

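```bash
cat > d.py <<'E'
from h import *
c=dict(np.load('side1.npz')); P=cloud(c); T=np.array([.5852,.0324,.3498])
D=P-T; m=(abs(D[...,1])<.03)&(D[...,2]<.03)&(D[...,2]>-.19)&(abs(D[...,0])<.05); Q=D[m]
for z in np.arange(-.185,.03,.008):
    q=Q[(Q[:,2]>z)&(Q[:,2]<z+.008)]
    if len(q): print(round((z+.004)*1000,1),len(q),(q[:,0].min()*1000).round(1),(q[:,0].max()*1000).round(1),'ymed',(np.median(q[:,1])*1000).round(1))
E
python3 d.py
```

```text
-181.0 5 -2.8 9.3 ymed -3.0
-173.0 36 -17.3 14.1 ymed -3.8
-165.0 46 -22.1 18.4 ymed -3.7
-157.0 33 -24.5 23.1 ymed -3.0
-149.0 29 -24.5 23.0 ymed -3.6
-141.0 23 -24.4 22.8 ymed -2.5
-133.0 15 13.6 22.6 ymed -3.4
-125.0 11 15.2 22.2 ymed -4.1
-117.0 13 15.1 22.1 ymed -4.0
-109.0 10 14.8 21.9 ymed -4.6
-101.0 13 14.7 23.9 ymed -3.7
-93.0 17 14.4 23.9 ymed -3.9
-85.0 14 12.1 23.5 ymed -4.2
-77.0 21 7.4 23.5 ymed -3.0
-69.0 25 0.5 14.7 ymed -3.1
-61.0 23 -8.5 9.6 ymed -3.1
-53.0 23 -15.2 2.8 ymed -3.4
-45.0 22 -21.9 -6.0 ymed -3.2
-37.0 23 -21.9 19.7 ymed -4.2
-29.0 30 -21.9 19.7 ymed -4.4
-21.0 43 -21.8 20.2 ymed -4.8
-13.0 59 -19.6 17.7 ymed -3.9
-5.0 44 -13.2 12.8 ymed -4.0
3.0 44 -13.2 12.5 ymed -4.1
11.0 45 -13.3 12.6 ymed -3.5
19.0 34 -13.2 12.2 ymed -7.5
27.0 29 -13.1 11.6 ymed -11.6
```

Call:
{"method": "carry_out", "body": {
  "increments": [0.5, -1, 0.4, 0, 0, 0.5, -2, 0.6, 0, 0, 0.5, -1.5, 0.4, -0.3, 0, 0.5, -1, 0, 0, 0, 0.5, 0, 0, 0, 0]
}}

```text
clock: 8.05
eef_pos: [0.641, 0.0439, 0.3529]
tool_rot: [0.007, 1.0, -0.0, -0.0]
ft_force: [0.1, -0.6, -2.7]
grip_width: 0.0075
grasp_force: 59.1
```

Call:
{"method": "carry_out", "body": {
  "increments": [0.5, -0.85, 0, 1, 0, 0.5, -0.85, 0, 1, 0, 0.5, -0.85, 0, 1, 0, 0.5, -0.85, 0, 1, 0, 0.5, 0, 0, 0, 0]
}}

```text
clock: 8.68
eef_pos: [0.6745, 0.0433, 0.3116]
tool_rot: [0.007, 1.0, -0.0, -0.002]
ft_force: [-2.0, 0.3, -3.4]
grip_width: 0.0078
grasp_force: 59.0
```

```bash
cat > e.py <<'E'
from h import *
np.set_printoptions(precision=4,suppress=True)
o=bot.get_obs(); T=o['eef_pos']; print(T,o['ft_force'],o['joint_pos'])
c=bot.camera('side')
s=T+[-.001,0,-.0215]; print('rail in hook mm',(.6785-s[0])*1000,158+(.270-s[2])*1000)
for t in ['hook_seat','rail_mid']:
    for d in bot.place_of(c,t)[:1]: print(t,round(d['p'],2),w(c,d['xyz']))
u,v=proj(c,s)[0].astype(int)
cv2.imwrite('pics/v5.png',cv2.resize(c['pixels'][v-40:v+60,u-60:u+60],(720,600),interpolation=cv2.INTER_CUBIC))
E
python3 e.py
```

```text
[0.6745 0.0433 0.3116] [-1.9795  0.263  -3.4325] [0.0641 0.6541 0.9046 1.8247 0.     0.078 ]
rail in hook mm 4.963091517932838 137.93520329293023
hook_seat 0.96 [0.6718 0.0452 0.2926]
rail_mid 0.93 [0.6784 0.0528 0.2696]
```

View pics/v5.png

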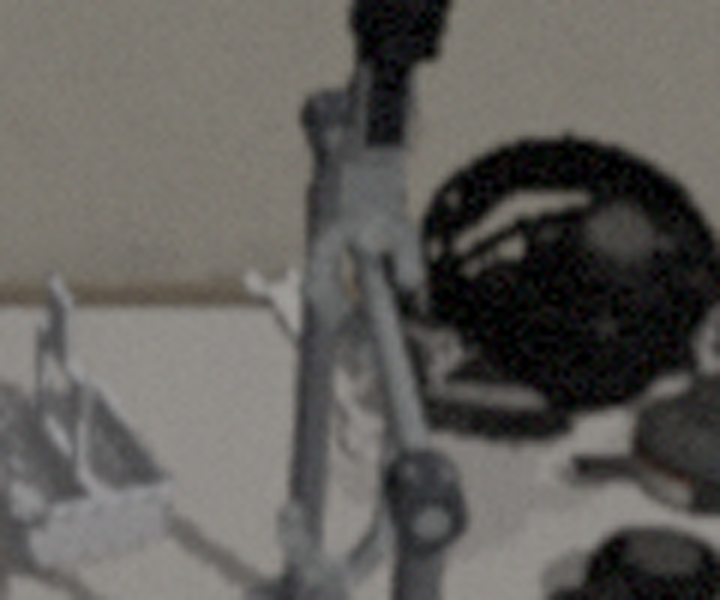

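The side view shows the bar entering the curl at about (365,250), between the tip and the stem. I'm lowering it gently.

Call:
{"method": "carry_out", "body": {
  "increments": [0.5, -0.15, 0, 0.4, 0, 0.5, -0.15, 0, 0.4, 0, 0.5, -0.1, 0, 0.4, 0, 0.5, 0, 0, 0.3, 0, 0.5, 0, 0, 0, 0]
}}

```text
clock: 9.45
eef_pos: [0.6783, 0.0433, 0.2984]
tool_rot: [0.007, 1.0, -0.0, -0.0]
ft_force: [0.1, 0.4, -2.3]
grip_width: 0.0075
grasp_force: 59.1
```

Call:
{"method": "carry_out", "body": {
  "increments": [0.5, 0, 0, 0.1, 0, 0.5, 0, 0, 0.1, 0, 0.5, 0, 0, 0.1, 0, 0.5, 0, 0, 0.0, 0, 0.5, 0, 0, 0, 0]
}}

```text
clock: 10.07
eef_pos: [0.6785, 0.0433, 0.2958]
tool_rot: [0.007, 1.0, -0.0, -0.0]
ft_force: [-0.9, 0.9, -2.1]
grip_width: 0.0077
grasp_force: 59.1
```

Call:
{"method": "carry_out", "body": {
  "increments": [0.5, 0, 0, 0.1, 0, 0.5, 0, 0, 0.1, 0, 0.5, 0, 0, 0.0, 0, 0.5, 0, 0, 0.0, 0, 0.5, 0, 0, 0, 0]
}}

```text
clock: 10.7
eef_pos: [0.6785, 0.0434, 0.2939]
tool_rot: [0.007, 1.0, 0.0, 0.0]
ft_force: [0.2, -0.3, -2.9]
grip_width: 0.0075
grasp_force: 59.1
```

Call:
{"method": "carry_out", "body": {
  "increments": [0.5, 0, 0, 0.1, 0, 0.5, 0, 0, 0.0, 0, 0.5, 0, 0, 0.0, 0, 0.5, 0, 0, 0.0, 0, 0.5, 0, 0, 0, 0]
}}

```text
clock: 11.32
eef_pos: [0.6785, 0.0434, 0.2928]
tool_rot: [0.007, 1.0, 0.0, 0.0]
ft_force: [-0.2, -0.2, -4.2]
grip_width: 0.0073
grasp_force: 59.1
```

Call:
{"method": "carry_out", "body": {
  "increments": [0.5, 0, 0, 0.1, 0, 0.5, 0, 0, 0.0, 0, 0.5, 0, 0, 0.0, 0, 0.5, 0, 0, 0.0, 0, 0.5, 0, 0, 0, 0]
}}

```text
clock: 11.95
eef_pos: [0.6785, 0.0433, 0.2918]
tool_rot: [0.007, 1.0, -0.0, 0.0]
ft_force: [0.9, -0.1, -2.7]
grip_width: 0.0077
grasp_force: 59.1
```

Call:
{"method": "carry_out", "body": {
  "increments": [0.5, 0, 0, 0.05, 0, 0.5, 0, 0, 0.0, 0, 0.5, 0, 0, 0.0, 0, 0.5, 0, 0, 0.0, 0, 0.5, 0, 0, 0, 0]
}}

```text
clock: 12.58
eef_pos: [0.6785, 0.0434, 0.2913]
tool_rot: [0.007, 1.0, -0.0, 0.0]
ft_force: [1.0, -0.0, -2.9]
grip_width: 0.0076
grasp_force: 59.1
```

Call:
{"method": "carry_out", "body": {
  "increments": [0.5, 0, 0, 0.05, 0, 0.5, 0, 0, 0.05, 0, 0.5, 0, 0, 0.0, 0, 0.5, 0, 0, 0.0, 0, 0.5, 0, 0, 0, 0]
}}

```text
clock: 13.2
eef_pos: [0.6786, 0.0434, 0.2911]
tool_rot: [0.007, 1.0, 0.0, 0.001]
ft_force: [-1.2, -0.4, 3.8]
grip_width: 0.0074
grasp_force: 59.8
```

```bash
cat > f.py <<'E'
from h import *
F=[]
for i in range(3):
    o=bot.get_obs(); F.append(o['ft_force']); c=bot.camera('side')
    for d in bot.place_of(c,'hook_seat')[:1]: print(w(c,d['xyz']).round(4))
print(np.mean(F,0),o['eef_pos'])
P=cloud(c); D=P-o['eef_pos']
for z in np.arange(-.042,.012,.006):
    q=D[(abs(D[...,1])<.014)&(D[...,2]>z)&(D[...,2]<z+.006)&(abs(D[...,0])<.05)]
    if len(q): print(round((z+.003)*1000,1),len(q),(q[:,0].min()*1000).round(1),(q[:,0].max()*1000).round(1),'ymed',(np.median(q[:,1])*1000).round(1))
E
python3 f.py
```

```text
[0.678  0.0455 0.2687]
[0.6766 0.0453 0.2713]
[0.6784 0.0452 0.271 ]
[-1.45420032 -0.02806735  4.35800256] [0.67864438 0.04332942 0.29104875]
-39.0 15 -22.2 17.3 ymed -2.7
-33.0 18 -22.8 21.2 ymed -3.8
-27.0 23 -22.6 20.9 ymed -3.5
-21.0 35 -21.1 18.8 ymed -4.4
-15.0 48 -19.1 17.9 ymed -4.1
-9.0 26 -13.9 12.9 ymed -3.8
-3.0 32 -12.9 12.3 ymed -3.9
3.0 26 -13.3 11.6 ymed -4.0
9.0 28 -13.2 11.3 ymed -3.8
```

Call:
{"method": "carry_out", "body": {
  "increments": [1.2, 0, 0, 0, 0, 1.6, 0, 0, 0, 0, 2.2, 0, 0, 0, 0, 3, 0, 0, 0, 0, 3, 0, 0, 0, 0]
}}

```text
clock: 14.12
eef_pos: [0.6785, 0.0433, 0.2902]
tool_rot: [0.007, 1.0, -0.0, -0.0]
ft_force: [1.1, -1.0, 0.3]
grip_width: 0.0299
grasp_force: 0.0
```

Call:
{"method": "carry_out", "body": {
  "increments": [3, 0, 0, 0, 0, 3, 0, 0, -0.5, 0, 3, 0, 0, -1.5, 0, 3, 0, 0, -3, 0, 3, 0, 0, -3, 0]
}}

```text
clock: 14.75
eef_pos: [0.6772, 0.0432, 0.3709]
tool_rot: [0.007, 1.0, 0.0, 0.001]
ft_force: [37.6, 3.1, 59.7]
grip_width: 0.0301
grasp_force: 0.0
```

```bash
cat > g.py <<'E'
from h import *
np.set_printoptions(precision=4,suppress=True)
o=bot.get_obs(); T=o['eef_pos']; print(o['clock'],T)
for n in ['side','top']:
    c=bot.camera(n)
    for t in ['hook_seat','hook_cradle','tote_ear','filter','gauge']:
        for d in bot.place_of(c,t)[:2]: print(n,t,round(d['p'],2),w(c,d['xyz']))
    np.savez(f'{n}2.npz',**{k:c[k] for k in ['pixels','range_z','mtx','D','eye','attitude']})
    P=cloud(c); m=(abs(P[...,0]-.68)<.06)&(abs(P[...,1]-.044)<.014)&(P[...,2]>.1)&(P[...,2]<.32)
    Q=P[m]
    for z in np.arange(.11,.32,.012):
        q=Q[(Q[:,2]>z)&(Q[:,2]<z+.012)]
        if len(q): print(round((z+.006)*1000,1),len(q),(q[:,0].min()*1000).round(1),(q[:,0].max()*1000).round(1),(np.median(q[:,1])*1000).round(1))
    m=(np.hypot(P[...,0]-.564,P[...,1]-.3)<.09)&(P[...,2]>.05)&(P[...,2]<.15)
    print(cv2.minAreaRect((P[m][:,:2]*1000).astype(np.float32)))
E
python3 g.py
```

```text
14.75 [0.6772 0.0432 0.3709]
side hook_seat 0.83 [0.6756 0.0442 0.2701]
side hook_seat 0.34 [0.5626 0.3051 0.084 ]
side hook_cradle 0.73 [0.6771 0.0437 0.1229]
side tote_ear 0.83 [0.4281 0.2087 0.0813]
side tote_ear 0.61 [0.6797 0.0519 0.2713]
side filter 0.58 [ 0.4326  0.0175 -0.0004]
116.0 40 661.6 692.2 40.7
128.0 56 653.4 694.2 41.6
140.0 31 650.4 695.4 40.9
152.0 24 651.0 695.4 42.1
164.0 5 690.7 693.6 40.1
176.0 2 691.2 691.4 43.5
200.0 4 691.4 692.2 45.5
212.0 5 684.8 687.5 40.5
224.0 15 674.3 684.4 39.7
236.0 26 666.4 681.8 40.7
248.0 32 656.2 696.1 40.6
260.0 40 655.4 699.4 39.7
272.0 78 657.7 697.2 39.4
284.0 58 662.8 692.7 39.1
296.0 57 665.6 690.6 39.6
308.0 57 666.6 691.4 39.6
320.0 27 666.7 691.8 41.7
((564.5352783203125, 300.49462890625), (7.934189319610596, 67.7112045288086), 19.50386619567871)
top tote_ear 0.61 [0.5609 0.3044 0.0889]
top tote_ear 0.48 [0.4258 0.2029 0.0838]
top gauge 0.97 [ 0.6579 -0.2822 -0.0021]
((563.369140625, 301.74072265625), (6.289894104003906, 65.44478607177734), 18.37873649597168)
```

```bash
python3 -c "
from h import *
c=bot.camera('side')
o=bot.get_obs(); print(o)
u,v=proj(c,o['eef_pos'])[0].astype(int)
cv2.imwrite('pics/v6.png',cv2.resize(c['pixels'][max(0,v-120):v+130,u-160:u+160],(640,500)))
"
```

```text
{'clock': 15.4, 'joint_pos': array([6.38089053e-02, 7.63690085e-01, 1.27540208e+00, 2.08030378e+00,
       1.95570543e-06, 7.75828553e-02]), 'joint_vel': array([ 0.00042126,  0.00213269, -0.00113445,  0.00302603,  0.00013154,
       -0.00216433]), 'tau': array([-2.15645758e-05, -5.69966304e+01,  2.22918659e+01, -1.78350433e-02,
       -2.48148863e-04, -5.22251810e-06]), 'eef_pos': array([0.67806453, 0.04332601, 0.37023851]), 'tool_rot': array([6.88691526e-03, 9.99975677e-01, 7.88362875e-05, 1.09944508e-03]), 'ft_force': array([-0.09438123, -0.86108364, -0.16960219]), 'ft_torque': array([-0.01692114,  0.00961368, -0.02712046]), 'grasp_force': 0.0, 'grip_width': 0.03024475544877958}
```

View pics/v6.png

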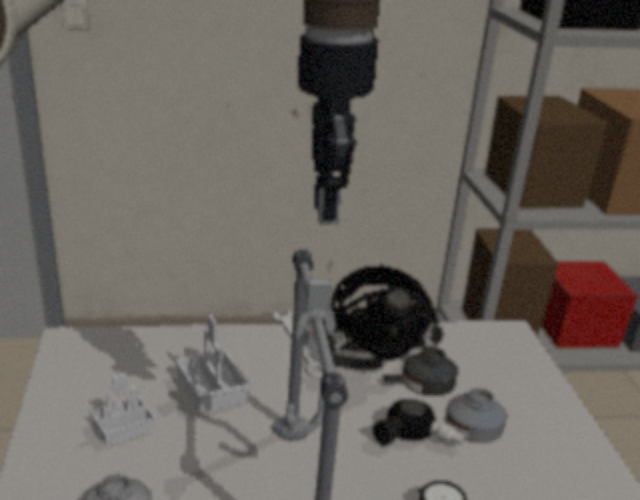

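Call:
{"method": "carry_out", "body": {
  "increments": [5, 1, 2, 0, 0, 6, 2, 4.5, 0, 0, 6, 2.4, 5.2, 0, 0, 6, 2.4, 5.2, 0, 0, 6, 2.4, 5.2, 0, 0]
}}

```text
clock: 16.02
eef_pos: [0.5781, 0.2672, 0.3703]
tool_rot: [0.007, 1.0, 0.0, 0.001]
ft_force: [0.5, 0.4, -0.8]
grip_width: 0.06
grasp_force: 0.0
```

Call:
{"method": "carry_out", "body": {
  "increments": [6, 1.66, 3.6, 0, 0, 6, 0, 0, 3, -0.11, 6, 0, 0, 5, -0.11, 6, 0, 0, 5, -0.117, 6, 0, 0, 3.5, 0]
}}

```text
clock: 16.65
eef_pos: [0.5621, 0.3017, 0.2025]
tool_rot: [-0.161, 0.987, -0.0, -0.0]
ft_force: [0.2, 0.1, 0.6]
grip_width: 0.0599
grasp_force: 0.0
```

```bash
python3 -c "
from h import *
o=bot.get_obs();print(o['eef_pos'],o['tool_rot'],o['joint_pos'])"
```

```text
[0.5620938  0.30165508 0.20246859] [-1.61326399e-01  9.86900974e-01 -3.14680754e-04 -4.00729067e-04] [ 4.92716401e-01  5.28588101e-01  4.08862413e-01  1.45203302e+00
 -3.35039536e-04  1.68647500e-01]
```

Call:
{"method": "carry_out", "body": {
  "increments": [6, -0.13, -0.1, 4, 0, 6, 0, 0, 4, 0, 6, 0, 0, 1.7, 0, 6, 0, 0, 0.5, 0, 5, 0, 0, 0, 0]
}}

```text
clock: 17.27
eef_pos: [0.565, 0.3016, 0.1033]
tool_rot: [-0.161, 0.987, 0.0, 0.001]
ft_force: [0.1, 1.1, 0.8]
grip_width: 0.0503
grasp_force: 0.0
```

Call:
{"method": "carry_out", "body": {
  "increments": [2, 0, 0, 0, 0, 2, 0, 0, 0, 0, 2, 0, 0, 0, 0, 2, 0, 0, 0, 0, 2, 0, 0, 0, 0]
}}

```text
clock: 17.9
eef_pos: [0.5652, 0.3027, 0.1043]
tool_rot: [-0.161, 0.987, 0.001, 0.002]
ft_force: [-1.9, 2.8, 5.7]
grip_width: 0.0252
grasp_force: 58.8
```

Call:
{"method": "carry_out", "body": {
  "increments": [2, 0, 0, -1, 0, 2, 0, 0, -2, 0, 2, 0, 0, -1, 0.11, 2, 0, 0, 0, 0.11, 2, 0, -1, 0, 0.105]
}}

```text
clock: 18.52
eef_pos: [0.5651, 0.291, 0.142]
tool_rot: [0.002, 1.0, -0.001, -0.0]
ft_force: [-0.4, 0.4, -3.0]
grip_width: 0.0249
grasp_force: 59.1
```

Call:
{"method": "carry_out", "body": {
  "increments": [2, 0, -3, 0, 0, 2, 0, -4, 0, 0, 2, 0, -4, 0, 0, 2, 0, -2, 0, 0, 2, 0, 0, 0, 0]
}}

```text
clock: 19.15
eef_pos: [0.5651, 0.16, 0.1424]
tool_rot: [0.002, 1.0, -0.0, -0.0]
ft_force: [0.4, -0.2, -2.6]
grip_width: 0.0254
grasp_force: 59.2
```

Call:
{"method": "carry_out", "body": {
  "increments": [2, 0, 0, 1.5, 0, 2, 0, 0, 1.5, 0, 2, 0, 0, 0.5, 0, 2, 0, 0, 0.2, 0, 2, 0, 0, 0, 0]
}}

```text
clock: 19.77
eef_pos: [0.5655, 0.1617, 0.1058]
tool_rot: [0.001, 1.0, -0.0, 0.001]
ft_force: [0.7, 1.0, -3.2]
grip_width: 0.0251
grasp_force: 59.3
```

Call:
{"method": "carry_out", "body": {
  "increments": [2, 0, 0, 0.1, 0, 2, 0, 0, 0, 0, 2, 0, 0, 0.1, 0, 2, 0, 0, 0, 0, 2, 0, 0, 0, 0]
}}

```text
clock: 20.4
eef_pos: [0.5663, 0.1619, 0.1046]
tool_rot: [0.001, 1.0, 0.001, 0.002]
ft_force: [2.7, 2.9, 3.4]
grip_width: 0.0254
grasp_force: 60.1
```

Call:
{"method": "carry_out", "body": {
  "increments": [3, 0, 0, 0, 0, 4, 0, 0, 0, 0, 5.5, 0, 0, 0, 0, 6, 0, 0, -3, 0, 6, 0, 0, -5, 0]
}}

```text
clock: 21.02
eef_pos: [0.5632, 0.1606, 0.1819]
tool_rot: [0.001, 1.0, -0.001, -0.003]
ft_force: [0.3, -0.4, 0.2]
grip_width: 0.0599
grasp_force: 0.0
```

```bash
cat > k.py <<'E'
from h import *
from scipy.optimize import least_squares
np.set_printoptions(precision=4,suppress=True)
o=bot.get_obs(); print(o['eef_pos'],o['tool_rot'],o['joint_pos'])
q=o['joint_pos'];p=o['eef_pos']
D=[(.2406,.005,.5,.2108),(.6541,.9046,.6759,.3116),(.7637,1.2754,.6794,.3702),(.5286,.40886,np.hypot(.5621,.3017),.2025),(q[1],q[2],np.hypot(p[0],p[1]),p[2])]
f=lambda x:np.concatenate([[x[0]*np.sin(a)+x[1]*np.cos(a-b)+x[2]-r,x[0]*np.cos(a)-x[1]*np.sin(a-b)+x[3]-z] for a,b,r,z in D])
s=least_squares(f,[.4,.4,0,.1]); print(s.x,s.fun)
c=bot.camera('top'); P=cloud(c)
m=(np.hypot(P[...,0]-.564,P[...,1]-.16)<.07)&(P[...,2]>.05)&(P[...,2]<.137)
print(cv2.minAreaRect((P[m][:,:2]*1000).astype(np.float32)),P[m][:,2].max())
c=bot.camera('side'); P=cloud(c)
m=(np.hypot(P[...,0]-.564,P[...,1]-.16)<.07)&(P[...,2]>.05)&(P[...,2]<.137)
print(cv2.minAreaRect((P[m][:,:2]*1000).astype(np.float32)),P[m][:,2].max())
E
python3 k.py
```

```text
[0.5632 0.1606 0.1819] [ 0.001   1.     -0.001  -0.0028] [ 0.2781  0.4295  0.1981  1.3453 -0.0005  0.2801]
[ 0.4814  0.3871  0.009  -0.1668] [ 0.0001 -0.0004  0.0011 -0.0004  0.0001  0.0003 -0.0018  0.0002  0.0006
  0.0003]Traceback (most recent call last):
  File "k.py", line 11, in <module>
    print(cv2.minAreaRect((P[m][:,:2]*1000).astype(np.float32)),P[m][:,2].max())
                                                                ~~~~~~~~~~~~~^^
    return umr_maximum(a, axis, None, out, keepdims, initial, where)
ValueError: zero-size array to reduction operation maximum which has no identity
```

Call:
{"method": "carry_out", "body": {
  "increments": [6, 0, 0, -3, 0, 6, 1, 0, -4, 0, 6, 2, -1, -4, 0, 6, 2, -2, -4, 0, 6, 0, -2, -4, 0]
}}

```text
clock: 21.7
eef_pos: [0.5135, 0.111, 0.3753]
tool_rot: [0.0, 1.0, -0.0, 0.0]
ft_force: [0.8, -0.0, 0.7]
grip_width: 0.0599
grasp_force: 0.0
```

Call:
{"method": "carry_out", "body": {
  "increments": [6, 0, 0, -2, 0, 6, 0, -2, -2, 0, 6, 0, -2, -2, 0, 6, 0, -2, -2, 0, 6, 0, 0, -1, 0]
}}

```text
clock: 22.32
eef_pos: [0.5149, 0.0501, 0.4646]
tool_rot: [0.002, 1.0, -0.0, 0.001]
ft_force: [-0.8, 0.1, -0.4]
grip_width: 0.0602
grasp_force: 0.0
```

```bash
cat > s.py <<'E'
from h import *
np.set_printoptions(precision=4,suppress=True)
o=bot.get_obs(); M=R.from_quat(o['tool_rot']).as_matrix()
print(round(o['clock'],2),o['eef_pos'],o['joint_pos'],'pitch below horiz',np.degrees(np.arcsin(-M[2,2])),'ydir',M[:,1],'F',o['ft_force'])
E
python3 s.py
```

```text
22.32 [0.5149 0.0501 0.4646] [ 0.0973  0.3575  0.8358  2.047  -0.0006  0.1013] pitch below horiz 89.87548545235701 ydir [ 0.0041  1.     -0.0003] F [-0.7986  0.1342 -0.3725]
```

Call:
{"method": "carry_out", "body": {
  "increments": [6, 0, -2.5, 0, 0, 6, 0, -2.5, 0, 0, 6, 0, 0, -1, 0, 6, 0, 0, -1, 0, 6, 0, 0, -1, 0]
}}

```text
clock: 22.95
eef_pos: [0.5141, 0.0011, 0.492]
tool_rot: [0.001, 1.0, -0.0, 0.001]
ft_force: [-4.0, 0.3, 0.1]
grip_width: 0.0604
grasp_force: 0.0
```

Call:
{"method": "carry_out", "body": {
  "increments": [6, 0, 0, -1, 0, 6, 0, 0, -1, 0, 6, 0, 0, -1, 0, 6, 0, 0, -1, 0, 6, 0, 0, -1, 0]
}}

```text
clock: 23.58
eef_pos: [0.502, 0.0015, 0.5107]
tool_rot: [0.001, 1.0, 0.0, 0.019]
ft_force: [0.1, -0.0, 0.4]
grip_width: 0.0601
grasp_force: 0.0
```

```bash
python3 s.py
```

```text
23.57 [0.502  0.0015 0.5107] [0.0029 0.3544 0.9698 2.149  0.     0.0047] pitch below horiz 87.8720840022148 ydir [0.0018 1.     0.0002] F [ 0.1485 -0.0144  0.3659]
```

Call:
{"method": "carry_out", "body": {
  "increments": [6, 0, 0, -3, 0, 6, 0, 0, -3, 0, 6, 0, 0, -3, 0, 6, 0, 0, -3, 0, 6, 0, 0, -3, 0]
}}

```text
clock: 24.2
eef_pos: [0.4652, 0.0014, 0.563]
tool_rot: [0.001, 0.997, 0.0, 0.071]
ft_force: [-0.7, -0.2, 0.8]
grip_width: 0.0602
grasp_force: 0.0
```

```bash
python3 s.py
```

```text
24.2 [0.4652 0.0014 0.563 ] [0.0029 0.2376 0.9574 2.1491 0.     0.0047] pitch below horiz 81.89135074043301 ydir [0.0018 1.     0.0007] F [-0.6527 -0.2243  0.8305]
```

Call:
{"method": "carry_out", "body": {
  "increments": [6, 0, 0, -6, 0, 6, 0, 0, -6, 0, 6, 0, 0, -6, 0, 6, 0, 0, -6, 0, 6, 0, 0, -6, 0]
}}

```text
clock: 24.82
eef_pos: [0.3841, 0.0011, 0.6523]
tool_rot: [0.001, 0.985, 0.001, 0.174]
ft_force: [-0.2, -0.2, 1.1]
grip_width: 0.0601
grasp_force: 0.0
```

```bash
python3 s.py
```

```text
24.82 [0.3841 0.0011 0.6523] [0.0029 0.0204 0.9483 2.1491 0.0001 0.0047] pitch below horiz 69.9708411180717 ydir [0.0015 1.     0.0017] F [-0.2333 -0.2323  1.1406]
```

Call:
{"method": "carry_out", "body": {
  "increments": [6, -2, 0, -5.5, 0, 6, -2, 0, -5.5, 0, 6, -2, 0, -5.5, 0, 6, -2, 0, -5.5, 0, 6, -2, 0, -5.5, 0]
}}

```text
clock: 25.45
eef_pos: [0.3683, 0.0007, 0.7337]
tool_rot: [0.001, 0.96, 0.001, 0.278]
ft_force: [-0.3, -0.1, -0.1]
grip_width: 0.0602
grasp_force: 0.0
```

```bash
python3 s.py
```

```text
25.45 [0.3683 0.0007 0.7337] [ 0.0012 -0.0293  1.1133  2.1491  0.0008  0.0032] pitch below horiz 57.66789096392734 ydir [0.0011 1.     0.0024] F [-0.275  -0.0812 -0.0628]
```

Call:
{"method": "carry_out", "body": {
  "increments": [6, 0, 0, -5.5, 0, 6, 0, 0, -5.5, 0, 6, 0, 0, -5.5, 0, 6, 0, 0, -5.5, 0, 6, 0, 0, -5.5, 0]
}}

```text
clock: 26.08
eef_pos: [0.2514, 0.0029, 0.7943]
tool_rot: [0.009, 0.926, -0.001, 0.377]
ft_force: [0.4, 0.5, 0.3]
grip_width: 0.0599
grasp_force: 0.0
```

```bash
python3 s.py
```

```text
26.07 [0.2514 0.0029 0.7943] [ 0.2374 -0.2607  1.0753  2.1495 -0.1747  0.1881] pitch below horiz 45.696475569318544 ydir [0.0186 0.9998 0.0044] F [0.3588 0.5221 0.3081]
```

```bash
cat > t.py <<'E'
from h import *
import sys
np.set_printoptions(precision=4,suppress=True)
for n in ['top','side']:
    c=bot.camera(n); P=cloud(c)
    np.savez(f'{n}3.npz',**{k:c[k] for k in ['pixels','range_z','mtx','D','eye','attitude']})
    for t in ['tote_ear','tote','hook_cradle','hook_seat']:
        for d in bot.place_of(c,t)[:2]: print(n,t,round(d['p'],2),w(c,d['xyz']))
    for z0,z1 in [(.05,.14),(.1,.14),(.02,.045)]:
        m=(np.hypot(P[...,0]-.564,P[...,1]-.16)<.085)&(P[...,2]>z0)&(P[...,2]<z1)
        if m.sum(): print(n,z0,m.sum(),P[m].mean(0),cv2.minAreaRect((P[m][:,:2]*1000).astype(np.float32)),P[m][:,2].max())
    m=(abs(P[...,0]-.677)<.06)&(abs(P[...,1]-.044)<.02)&(P[...,2]>.1)&(P[...,2]<.18)
    if m.sum(): print('curl',m.sum(),P[m].min(0),P[m].max(0))
o=bot.get_obs(); M=R.from_quat(o['tool_rot']).as_matrix(); print(o['eef_pos'],'\n',M)
def go(T): print('to',T,(M.T@(np.array(T)-o['eef_pos'])*100).round(2))
G=lambda e: np.array(e)+.019*M[:,2]   # TCP for grasp point e
ear=np.array([.564,.161,.115])
go(G(ear)); go(G(ear)-.1*M[:,2])
E
python3 t.py
```

```text
top tote_ear 0.98 [0.5653 0.1579 0.1095]
top tote_ear 0.92 [0.4248 0.2047 0.0815]
top tote 0.79 [0.4269 0.2066 0.0027]
top tote 0.78 [0.5633 0.1636 0.0011]
top hook_cradle 0.53 [0.6741 0.045  0.1217]
top hook_seat 0.57 [0.673  0.043  0.2677]
top hook_seat 0.54 [0.5627 0.1622 0.0017]
top 0.05 75 [0.5642 0.1568 0.1071] ((564.3378295898438, 160.13381958007812), (5.54144287109375, 63.09282302856445), 0.38502421975135803) 0.1326480634779541
top 0.1 40 [0.5644 0.1591 0.1271] ((564.4967041015625, 160.09327697753906), (5.055743217468262, 28.69139289855957), 0.04839688912034035) 0.1326480634779541
top 0.02 322 [0.5709 0.1641 0.0329] ((565.768310546875, 163.2725067138672), (85.58316040039062, 111.53097534179688), 0.1783181130886078) 0.042040665069098315
curl 64 [0.6501 0.0392 0.1198] [0.6916 0.0493 0.163 ]
side tote_ear 0.76 [0.562  0.1638 0.107 ]
side tote_ear 0.7 [0.4293 0.2097 0.0801]
side tote 0.94 [ 0.4258  0.206  -0.0015]
side tote 0.81 [ 0.5609  0.1628 -0.0047]
side hook_cradle 0.86 [0.6789 0.0435 0.121 ]
side hook_seat 0.84 [0.677  0.0449 0.268 ]
side 0.05 77 [0.5644 0.1509 0.0939] ((564.7598266601562, 162.4239501953125), (5.081380844116211, 65.38871002197266), 1.3278838396072388) 0.1314311869409024
side 0.1 28 [0.5652 0.154  0.1211] ((565.3755493164062, 159.46397399902344), (23.326892852783203, 2.8113386631011963), 88.221923828125) 0.1314311869409024
side 0.02 344 [0.5657 0.1574 0.03  ] ((566.0724487304688, 162.42520141601562), (85.99982452392578, 119.04015350341797), 0.14994829893112183) 0.04446954450084584
curl 158 [0.6503 0.037  0.1126] [0.6953 0.0516 0.1727]
[0.2547 0.0061 0.792 ] 
 [[-0.7213  0.0078  0.6925]
 [ 0.0069  1.     -0.0041]
 [-0.6926  0.0018 -0.7214]]
to [0.5772 0.1609 0.1013] [24.68 15.61 72.09]
to [0.5079 0.1613 0.1734] [24.68 15.61 62.09]
```

Call:
{"method": "carry_out", "body": {
  "increments": [6, 1.2, 0, 3, 0, 6, 1.2, 0, 3, 0, 6, 2, 1.4, 5.2, 0, 6, 2, 1.4, 5.2, 0, 6, 2, 1.4, 5.2, 0]
}}

```text
clock: 27.2
eef_pos: [0.3441, 0.0486, 0.5765]
tool_rot: [0.003, 0.927, -0.0, 0.374]
ft_force: [0.9, 0.7, 1.5]
grip_width: 0.0599
grasp_force: 0.0
```

```bash
cat t.py | sed -n '/^o=/,$p' > t2.txt; (echo 'from h import *'; echo 'np.set_printoptions(precision=4,suppress=True)'; cat t2.txt; echo 'print(o["joint_pos"])') > u.py; sed -i 's/\.564,\.161,\.115/.5645,.161,.116/' u.py; python3 u.py
```

```text
[0.3441 0.0486 0.5765] 
 [[-0.7201  0.0065  0.6938]
 [ 0.006   1.     -0.0031]
 [-0.6938  0.0019 -0.7202]]
to [0.5777 0.1609 0.1023] [16.14 11.3  50.32]
to [0.5083 0.1613 0.1743] [16.14 11.3  40.32]
[ 0.3938 -0.552   0.0395  1.4362 -0.2724  0.297 ]
```

Call:
{"method": "carry_out", "body": {
  "increments": [6, 2, 1.4, 5, 0, 6, 2, 1.4, 5, 0, 6, 2, 1.4, 5, 0, 6, 2, 1.4, 5, 0, 6, 2, 1.4, 5, 0]
}}

```text
clock: 27.82
eef_pos: [0.4458, 0.1182, 0.3274]
tool_rot: [0.003, 0.927, -0.0, 0.374]
ft_force: [0.7, 0.2, 0.0]
grip_width: 0.0599
grasp_force: 0.0
```

Call:
{"method": "carry_out", "body": {
  "increments": [6, 2, 1.4, 5, 0, 6, 2, 1.4, 5, 0, 6, 1.2, 0.9, 3, 0, 6, 0.8, 0.5, 2, 0, 6, 0, 0, 0, 0]
}}

```text
clock: 28.45
eef_pos: [0.5055, 0.1592, 0.177]
tool_rot: [0.003, 0.928, -0.002, 0.372]
ft_force: [-0.1, -0.3, -0.6]
grip_width: 0.0599
grasp_force: 0.0
```

```bash
python3 u.py
```

```text
[0.5055 0.1592 0.177 ] 
 [[-0.7236  0.0063  0.6902]
 [ 0.0038  1.     -0.0052]
 [-0.6902 -0.0011 -0.7236]]
to [0.5776 0.1609 0.1023] [-0.06  0.22 10.38]
to [0.5086 0.1614 0.1746] [-0.06  0.22  0.38]
[ 0.5185 -0.0968 -0.7838  0.194  -0.3539  0.3962]
```

Call:
{"method": "carry_out", "body": {
  "increments": [6, 0, 0.2, 3, 0, 6, 0, 0, 4, 0, 6, 0, 0, 2, 0, 6, 0, 0, 1, 0, 5, 0, 0, 0, 0]
}}

```text
clock: 29.08
eef_pos: [0.5764, 0.1626, 0.109]
tool_rot: [0.003, 0.927, 0.0, 0.375]
ft_force: [-0.3, -0.1, 0.2]
grip_width: 0.0499
grasp_force: 0.0
```

Call:
{"method": "carry_out", "body": {
  "increments": [2, 0, 0, 0, 0, 2, 0, 0, 0, 0, 2, 0, 0, 0, 0, 2, 0, 0, 0, 0, 2, 0, 0, 0, 0]
}}

```text
clock: 29.7
eef_pos: [0.5769, 0.163, 0.1104]
tool_rot: [0.003, 0.927, 0.0, 0.376]
ft_force: [-2.4, -3.6, 6.2]
grip_width: 0.0249
grasp_force: 59.1
```

```bash
python3 u.py; python3 s.py
```

```text
[0.5769 0.163  0.1104] 
 [[-0.717   0.0052  0.697 ]
 [ 0.0056  1.     -0.0017]
 [-0.697   0.0027 -0.7171]]
to [0.5777 0.161  0.1024] [ 0.5  -0.21  0.64]
to [0.508  0.1611 0.1741] [ 0.5  -0.21 -9.36]
[ 0.4361  0.1618 -0.767  -0.0798 -0.3005  0.3282]
29.7 [0.5769 0.163  0.1104] [ 0.4361  0.1618 -0.767  -0.0798 -0.3005  0.3282] pitch below horiz 45.8118047605553 ydir [0.0052 1.     0.0027] F [-2.4121 -3.5653  6.2245]
```

Call:
{"method": "carry_out", "body": {
  "increments": [3.5, 0, 0, 0, 0, 4.5, 0, 0, 0, 0, 4.5, 0.5, -0.2, 0.6, 0, 4.5, 0, 0, 0, 0, 4.5, 0, 0, 0, 0]
}}

```text
clock: 30.32
eef_pos: [0.5765, 0.1612, 0.1006]
tool_rot: [0.002, 0.927, 0.0, 0.374]
ft_force: [0.2, -0.4, 0.4]
grip_width: 0.045
grasp_force: 0.0
```

```bash
python3 u.py; python3 s.py
```

```text
[0.5765 0.1612 0.1006] 
 [[-0.7197  0.004   0.6942]
 [ 0.0045  1.     -0.0011]
 [-0.6942  0.0023 -0.7197]]
to [0.5777 0.161  0.1023] [-0.21 -0.02 -0.04]
to [0.5083 0.1611 0.1743] [ -0.21  -0.02 -10.04]
[ 0.4308  0.1811 -0.7785 -0.108  -0.2952  0.3241]
30.32 [0.5765 0.1612 0.1006] [ 0.4308  0.1811 -0.7785 -0.108  -0.2952  0.3241] pitch below horiz 46.033453101825906 ydir [0.004  1.     0.0023] F [ 0.2219 -0.4288  0.3971]
```

Call:
{"method": "carry_out", "body": {
  "increments": [2, 0, 0, 0, 0, 2, 0, 0, 0, 0, 2, 0, 0, 0, 0, 2, 0, 0, 0, 0, 2, 0, 0, 0, 0]
}}

```text
clock: 30.95
eef_pos: [0.5768, 0.1616, 0.1014]
tool_rot: [0.002, 0.927, 0.001, 0.375]
ft_force: [-1.6, 1.6, 2.5]
grip_width: 0.0277
grasp_force: 59.0
```

Call:
{"method": "carry_out", "body": {
  "increments": [2, -0.7, 0, -0.7, 0, 2, -1.4, 0, -1.45, 0, 2, -1.4, 0, -1.45, 0, 2, -1.4, 0, -1.45, 0, 2, 0, -1.5, 0, 0]
}}

```text
clock: 31.58
eef_pos: [0.5778, 0.1465, 0.1737]
tool_rot: [0.002, 0.926, 0.001, 0.376]
ft_force: [0.4, -0.0, -2.4]
grip_width: 0.0274
grasp_force: 59.3
```

Call:
{"method": "carry_out", "body": {
  "increments": [2, 0, -3, 0, 0, 2, 0, -3, 0, 0, 2, 0, -3, 0, 0, 2, 0, -1.2, 0, 0, 2, 0, 0, 0, 0]
}}

```text
clock: 32.2
eef_pos: [0.5754, 0.0427, 0.1699]
tool_rot: [0.003, 0.928, -0.0, 0.374]
ft_force: [0.4, -0.6, -3.1]
grip_width: 0.0274
grasp_force: 59.6
```

```bash
cat > v.py <<'E'
from h import *
np.set_printoptions(precision=4,suppress=True)
o=bot.get_obs(); T=o['eef_pos']; M=R.from_quat(o['tool_rot']).as_matrix(); print(round(o['clock'],2),T,o['ft_force'],o['joint_pos'])
Q=[]
for n in ['side','top']:
    c=bot.camera(n); P=cloud(c)
    for t in ['tote_bar','tote','tote_ear','hook_cradle','hook_seat']:
        for d in bot.place_of(c,t)[:2]:
            X=w(c,d['xyz'])
            if d['p']>.4 and X[1]<.17: print(n,t,round(d['p'],2),X)
    if n=='side':
        m=(abs(P[...,0]-.6)<.09)&(abs(P[...,1]-T[1])<.1)&(P[...,2]>T[2]-.12)&(P[...,2]<T[2]+.05)
        u,v=proj(c,T)[0].astype(int)
        cv2.imwrite('pics/v7.png',cv2.resize(c['pixels'][v-70:v+80,u-80:u+100],(720,600),interpolation=cv2.INTER_CUBIC))
        m=(abs(P[...,0]-.677)<.05)&(abs(P[...,1]-.044)<.012)
        Z=P[m]
        for z in np.arange(.11,.3,.012):
            q=Z[(Z[:,2]>z)&(Z[:,2]<z+.012)]
            if len(q): print('hook',round((z+.006)*1000,1),len(q),(q[:,0].min()*1000).round(1),(q[:,0].max()*1000).round(1))
# tote plate/tray rel TCP
        m=(abs(P[...,1]-T[1])<.075)&(abs(P[...,0]-T[0]+.012)<.06)&(P[...,2]<T[2]-.055)&(P[...,2]>T[2]-.11)
        A=P[m]; print('tray z',A[:,2].min()-T[2],'x',A[:,0].min()-T[0],A[:,0].max()-T[0],'y',A[:,1].min()-T[1],A[:,1].max()-T[1])
def go(d): print(d,(M.T@np.array(d)*100).round(2))
go([.01,0,0]); go([0,0,.01])
E
python3 v.py
```

```text
32.2 [0.5754 0.0427 0.1699] [ 0.4456 -0.5582 -3.096 ] [ 0.1235 -0.0238 -0.7609  0.0717 -0.0881  0.0955]
side tote_bar 0.6 [0.5635 0.0436 0.1545]
side tote 0.93 [0.5611 0.0423 0.0661]
side tote_ear 0.89 [0.5631 0.04   0.1762]
side hook_cradle 0.73 [0.5614 0.046  0.1509]
side hook_cradle 0.58 [0.6796 0.0431 0.1206]
side hook_seat 0.74 [0.675  0.0414 0.2695]
hook 116.0 41 661.7 690.0
hook 128.0 56 651.2 694.4
hook 140.0 29 650.6 695.4
hook 152.0 24 650.8 695.3
hook 164.0 5 690.7 694.5
hook 176.0 2 690.9 691.1
hook 200.0 4 691.3 691.6
hook 212.0 5 684.6 687.4
hook 224.0 15 674.3 684.6
hook 236.0 27 666.6 681.8
hook 248.0 31 656.3 696.1
hook 260.0 42 655.7 700.0
hook 272.0 72 656.4 697.1
hook 284.0 59 662.3 692.9
hook 296.0 57 665.7 690.6
tray z -0.10282767646518512 x -0.05571663455720954 0.032238451025260684 y -0.05685325669523116 0.0603368233315324
top tote_bar 0.71 [0.5658 0.0452 0.1576]
top tote 0.84 [0.5647 0.0444 0.0696]
top tote_ear 0.61 [0.5657 0.0431 0.1793]
top hook_cradle 0.76 [0.6759 0.042  0.1215]
top hook_seat 0.61 [0.6764 0.0444 0.267 ]
[0.01, 0, 0] [-0.72  0.01  0.69]
[0, 0, 0.01] [-0.69  0.   -0.72]
```

View pics/v7.png

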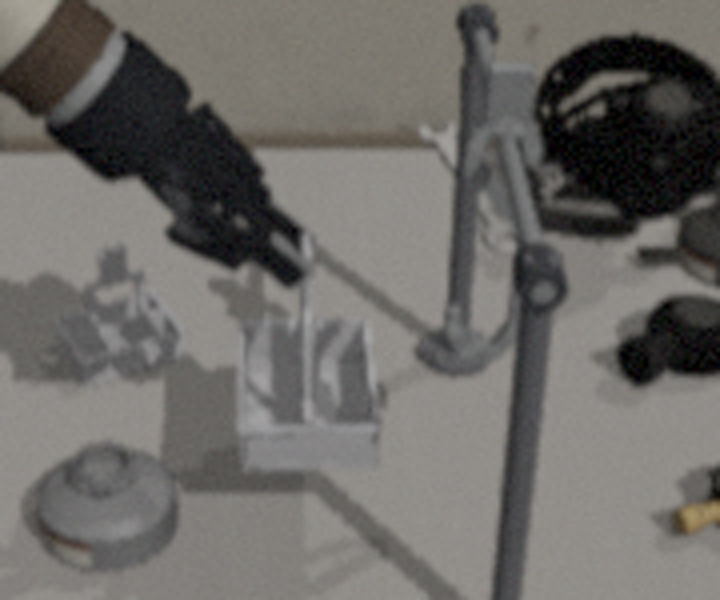

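The side view shows the tote upright in the grip, with its ear at (305,265). The hook hangs on the rail at (505,110), its lower curl at about (450,340) opening towards the robot. I'm approaching at bar height.

Call:
{"method": "carry_out", "body": {
  "increments": [2, -0.7, 0, 0.7, 0, 2, -1.54, 0, 1.27, 0, 2, -1.44, 0, 1.38, 0, 2, -1.08, 0, 1.03, 0, 2, -0.72, 0, 0.69, 0]
}}

```text
clock: 33.42
eef_pos: [0.6519, 0.0437, 0.1726]
tool_rot: [0.002, 0.927, 0.0, 0.375]
ft_force: [0.3, -0.7, -2.1]
grip_width: 0.0272
grasp_force: 59.5
```

Call:
{"method": "carry_out", "body": {
  "increments": [2, -0.36, 0, 0.35, 0, 2, 0, 0, 0, 0, 2, 0, 0, 0, 0, 2, 0, 0, 0, 0, 2, 0, 0, 0, 0]
}}

```text
clock: 34.05
eef_pos: [0.6558, 0.0438, 0.1728]
tool_rot: [0.002, 0.927, 0.0, 0.375]
ft_force: [-0.0, 0.1, -3.6]
grip_width: 0.0273
grasp_force: 59.6
```

```bash
sed -i 's/v7.png/v8.png/' v.py; python3 v.py
```

```text
34.05 [0.6558 0.0438 0.1728] [-0.0422  0.1368 -3.5804] [ 0.1021  0.1265 -0.5904  0.0882 -0.0717  0.0782]
side tote_bar 0.89 [0.6448 0.0465 0.153 ]
side tote_bar 0.65 [0.6797 0.0403 0.1111]
side tote 0.72 [0.6774 0.0432 0.1221]
side tote 0.7 [0.6436 0.0432 0.179 ]
side tote_ear 0.91 [0.6447 0.0446 0.1808]
side hook_cradle 0.66 [0.6778 0.0455 0.1233]
side hook_seat 0.82 [0.677  0.0458 0.2696]
hook 116.0 39 641.7 689.7
hook 128.0 59 653.7 694.5
hook 140.0 23 652.9 695.2
hook 152.0 26 650.9 694.9
hook 164.0 9 640.9 694.1
hook 176.0 6 641.0 691.1
hook 188.0 1 645.1 645.1
hook 200.0 17 641.1 692.0
hook 212.0 5 682.4 687.6
hook 224.0 13 674.6 684.6
hook 236.0 30 666.6 682.0
hook 248.0 30 657.1 696.2
hook 260.0 40 656.0 699.5
hook 272.0 80 657.5 699.1
hook 284.0 56 664.3 692.4
hook 296.0 59 665.4 690.7
tray z -0.10197522747273446 x -0.05562940871800748 0.03206978959769313 y -0.0586527943718351 0.06102346609527867
top tote_bar 0.65 [0.6449 0.0455 0.1602]
top tote 0.84 [0.6448 0.0463 0.073 ]
top tote_ear 0.84 [0.6445 0.0385 0.1799]
top hook_cradle 0.73 [0.6794 0.0424 0.1202]
top hook_seat 0.55 [0.6768 0.0427 0.2639]
[0.01, 0, 0] [-0.72  0.    0.69]
[0, 0, 0.01] [-0.69  0.   -0.72]
```

View pics/v8.png

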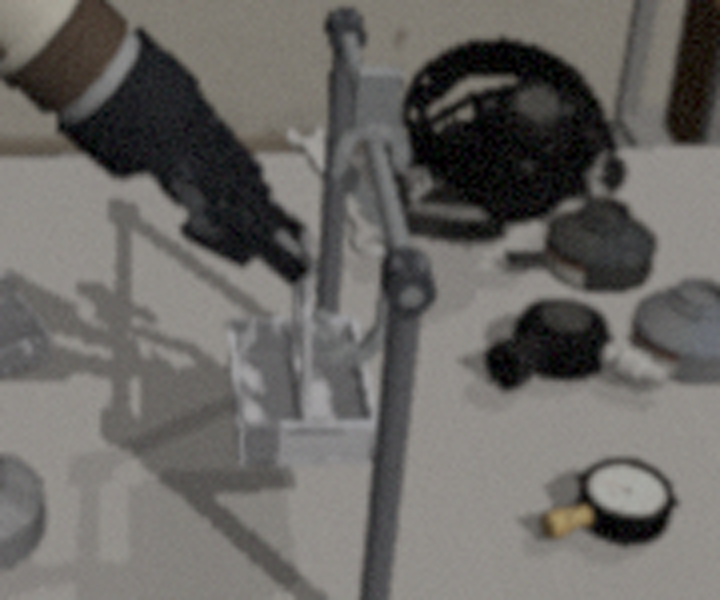

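The tote's plate is just short of the hook tip (bar near (300,290), curl at (345,335)), and the gripper has about 40 mm of room to the hook. I'm moving it in over the tip.

Call:
{"method": "carry_out", "body": {
  "increments": [2, 0.1, 0, 0.1, 0, 2, -0.43, 0, 0.41, 0, 2, -0.43, 0, 0.41, 0, 2, -0.43, 0, 0.41, 0, 2, -0.43, 0, 0.41, 0]
}}

```text
clock: 35.28
eef_pos: [0.6803, 0.0437, 0.1715]
tool_rot: [0.002, 0.927, 0.0, 0.375]
ft_force: [-0.0, -0.5, -1.9]
grip_width: 0.0273
grasp_force: 59.6
```

Call:
{"method": "carry_out", "body": {
  "increments": [2, 0, 0, 0, 0, 2, 0, 0, 0, 0, 2, 0, 0, 0, 0, 2, 0, 0, 0, 0, 2, 0, 0, 0, 0]
}}

```text
clock: 35.9
eef_pos: [0.6797, 0.0437, 0.1716]
tool_rot: [0.002, 0.927, 0.0, 0.375]
ft_force: [-0.2, -0.9, -2.7]
grip_width: 0.0273
grasp_force: 59.6
```

```bash
sed -i 's/v8.png/v9.png/' v.py; python3 v.py
```

```text
35.9 [0.6797 0.0437 0.1716] [-0.2039 -0.853  -2.7161] [ 0.0965  0.1717 -0.5385  0.0946 -0.0679  0.0742]
side tote 0.64 [0.6635 0.0458 0.0687]
side tote_ear 0.58 [0.666  0.0427 0.1793]
side hook_cradle 0.55 [0.6774 0.043  0.1236]
side hook_seat 0.73 [0.6746 0.0474 0.3023]
side hook_seat 0.57 [0.6753 0.0429 0.2693]
hook 116.0 28 661.8 692.2
hook 128.0 52 653.4 694.6
hook 140.0 30 650.3 695.6
hook 152.0 23 650.3 695.2
hook 164.0 9 665.0 693.9
hook 176.0 5 665.0 690.4
hook 200.0 16 665.5 691.8
hook 212.0 5 684.8 687.7
hook 224.0 14 674.4 684.6
hook 236.0 28 666.5 682.0
hook 248.0 29 627.9 676.1
hook 260.0 42 655.9 699.9
hook 272.0 73 657.5 697.0
hook 284.0 62 662.2 693.8
hook 296.0 55 665.6 690.3
tray z -0.10379551761447214 x -0.05581439826460455 0.03235250670415524 y -0.056736267020736975 0.06019499231067249
top tote_bar 0.66 [0.6663 0.0422 0.1588]
top tote 0.78 [0.6681 0.0462 0.0708]
top tote_ear 0.84 [0.6721 0.0397 0.1803]
top hook_cradle 0.47 [0.6746 0.045  0.1222]
top hook_seat 0.71 [0.679  0.044  0.2695]
[0.01, 0, 0] [-0.72  0.    0.69]
[0, 0, 0.01] [-0.69  0.   -0.72]
```

View pics/v9.png

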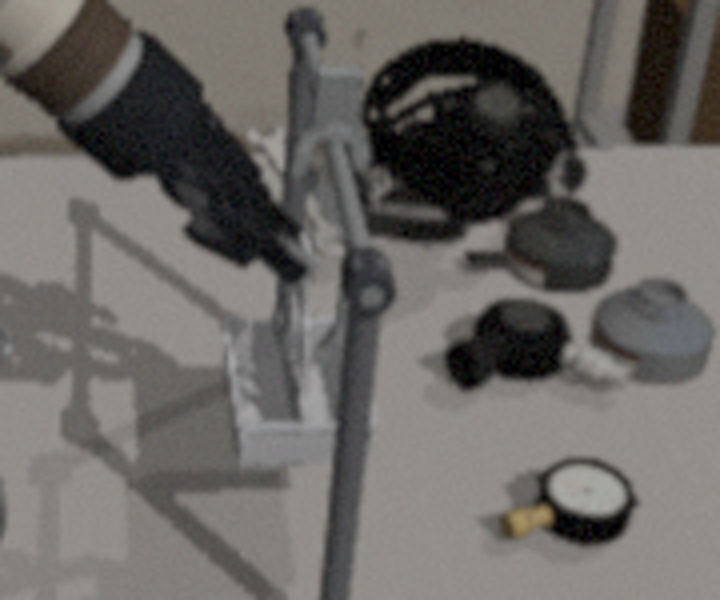

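Call:
{"method": "carry_out", "body": {
  "increments": [2, 0.27, 0, 0.43, 0, 2, 0.27, 0, 0.43, 0, 2, 0.27, 0, 0.43, 0, 2, 0.27, 0, 0.43, 0, 2, 0.27, 0, 0.43, 0]
}}

```text
clock: 37.12
eef_pos: [0.685, 0.0438, 0.1462]
tool_rot: [0.002, 0.927, 0.0, 0.375]
ft_force: [-0.1, -0.1, -3.2]
grip_width: 0.0274
grasp_force: 59.6
```

Call:
{"method": "carry_out", "body": {
  "increments": [2, 0, 0, 0, 0, 2, 0.14, 0, 0.14, 0, 2, 0.14, 0, 0.14, 0, 2, 0, 0, 0, 0, 2, 0, 0, 0, 0]
}}

```text
clock: 37.75
eef_pos: [0.685, 0.0438, 0.1429]
tool_rot: [0.002, 0.927, 0.0, 0.375]
ft_force: [-0.2, 0.6, -3.2]
grip_width: 0.0271
grasp_force: 59.6
```

Call:
{"method": "carry_out", "body": {
  "increments": [2, 0.07, 0, 0.07, 0, 2, 0.07, 0, 0.07, 0, 2, 0.07, 0, 0.07, 0, 2, 0, 0, 0, 0, 2, 0, 0, 0, 0]
}}

```text
clock: 38.38
eef_pos: [0.6849, 0.0438, 0.1397]
tool_rot: [0.002, 0.927, 0.0, 0.375]
ft_force: [0.3, -0.0, -3.1]
grip_width: 0.0277
grasp_force: 59.6
```

Call:
{"method": "carry_out", "body": {
  "increments": [2, 0.07, 0, 0.07, 0, 2, 0, 0, 0, 0, 2, 0, 0, 0, 0, 2, 0, 0, 0, 0, 2, 0, 0, 0, 0]
}}

```text
clock: 39.0
eef_pos: [0.6848, 0.0438, 0.1388]
tool_rot: [0.002, 0.927, 0.0, 0.375]
ft_force: [-0.3, 0.5, -2.8]
grip_width: 0.0272
grasp_force: 59.6
```

Call:
{"method": "carry_out", "body": {
  "increments": [2, 0.07, 0, 0.07, 0, 2, 0, 0, 0, 0, 2, 0, 0, 0, 0, 2, 0, 0, 0, 0, 2, 0, 0, 0, 0]
}}

```text
clock: 39.62
eef_pos: [0.6849, 0.0438, 0.1379]
tool_rot: [0.002, 0.927, 0.0, 0.375]
ft_force: [0.1, 0.2, -2.5]
grip_width: 0.0272
grasp_force: 59.6
```

Call:
{"method": "carry_out", "body": {
  "increments": [2, 0.04, 0, 0.04, 0, 2, 0, 0, 0, 0, 2, 0, 0, 0, 0, 2, 0, 0, 0, 0, 2, 0, 0, 0, 0]
}}

```text
clock: 40.25
eef_pos: [0.6852, 0.0438, 0.1377]
tool_rot: [0.002, 0.927, 0.0, 0.375]
ft_force: [0.3, 0.3, -0.4]
grip_width: 0.0271
grasp_force: 59.7
```

Call:
{"method": "carry_out", "body": {
  "increments": [2, 0.04, 0, 0.04, 0, 2, 0, 0, 0, 0, 2, 0, 0, 0, 0, 2, 0, 0, 0, 0, 2, 0, 0, 0, 0]
}}

```text
clock: 40.88
eef_pos: [0.6855, 0.0438, 0.1375]
tool_rot: [0.002, 0.927, 0.001, 0.376]
ft_force: [0.2, 0.3, 4.0]
grip_width: 0.0274
grasp_force: 59.9
```

```bash
sed -i '/imwrite/d' v.py; python3 v.py | grep -v '^hook'
```

```text
40.88 [0.6855 0.0438 0.1375] [0.2169 0.2945 4.0215] [ 0.0956  0.2357 -0.5719 -0.0044 -0.0673  0.0735]
side tote_bar 0.72 [0.6754 0.0483 0.1196]
side tote 0.7 [0.6686 0.0421 0.0307]
side tote_ear 0.73 [0.6757 0.0434 0.1428]
side hook_cradle 0.71 [0.6802 0.0416 0.1228]
side hook_seat 0.79 [0.6803 0.0451 0.2694]
tray z -0.10184090132945517 x -0.05561661728674949 0.03232051010220449 y -0.05664787330613988 0.05992599945943641
top tote_bar 0.56 [0.6702 0.044  0.1249]
top tote 0.76 [0.6732 0.0474 0.0361]
top hook_cradle 0.62 [0.6771 0.0449 0.1198]
top hook_seat 0.59 [0.6759 0.0451 0.2664]
[0.01, 0, 0] [-0.72  0.    0.7 ]
[0, 0, 0.01] [-0.7   0.   -0.72]
```

Call:
{"method": "carry_out", "body": {
  "increments": [2.9, 0, 0, 0, 0, 3.2, 0, 0, 0, 0, 3.6, 0, 0, 0, 0, 4.2, 0, 0, 0, 0, 5, 0, 0, 0, 0]
}}

```text
clock: 42.1
eef_pos: [0.6844, 0.0437, 0.136]
tool_rot: [0.002, 0.927, 0.0, 0.374]
ft_force: [-0.5, 0.0, -0.4]
grip_width: 0.0498
grasp_force: 0.0
```

Call:
{"method": "carry_out", "body": {
  "increments": [5, 0, 0, 0, 0, 5, 0, 0, -0.5, 0, 5, 0, 0, -1.5, 0, 5, 0, 0, -3, 0, 5, 0, 0, -4, 0]
}}

```text
clock: 42.72
eef_pos: [0.621, 0.0438, 0.2018]
tool_rot: [0.002, 0.927, 0.0, 0.374]
ft_force: [-0.3, 1.3, 0.6]
grip_width: 0.0498
grasp_force: 0.0
```

Call:
{"method": "carry_out", "body": {
  "increments": [5, 0, 0, -3, 0, 5, 0, 0, -1, 0, 5, 0, 0, 0, 0, 5, 0, 0, 0, 0, 5, 0, 0, 0, 0]
}}

```text
clock: 43.35
eef_pos: [0.5944, 0.0438, 0.2287]
tool_rot: [0.002, 0.928, 0.0, 0.374]
ft_force: [0.1, 0.2, 0.2]
grip_width: 0.05
grasp_force: 0.0
```

```bash
cat > z.py <<'E'
from h import *
np.set_printoptions(precision=4,suppress=True)
for i in range(3):
  for n in ['side','top']:
    c=bot.camera(n); P=cloud(c)
    m=(abs(P[...,1]-.044)<.07)&(abs(P[...,0]-.67)<.06)&(P[...,2]>.055)&(P[...,2]<.08)
    A=P[m]; print(n,len(A),A.min(0),A.max(0))
    for t in ['tote','tote_bar','hook_cradle','hook_seat']:
        for d in bot.place_of(c,t)[:1]: print(n,t,round(d['p'],2),w(c,d['xyz']))
    if i==2 and n=='side': cv2.imwrite('pics/v10.png',cv2.resize(c['pixels'][80:280,260:460],(600,600),interpolation=cv2.INTER_CUBIC))
o=bot.get_obs(); print(o['clock'],o['eef_pos'],o['ft_force'])
E
python3 z.py
```

```text
side 395 [ 0.6336 -0.014   0.055 ] [0.7222 0.1035 0.0796]
side tote 0.9 [0.6726 0.0433 0.0316]
side tote_bar 0.96 [0.4233 0.2084 0.061 ]
side hook_cradle 0.66 [0.6816 0.0408 0.1219]
side hook_seat 0.91 [0.678  0.0455 0.2702]
top 283 [ 0.6335 -0.011   0.055 ] [0.7071 0.1006 0.077 ]
top tote 0.77 [0.6784 0.0461 0.0366]
top tote_bar 0.88 [0.679  0.0446 0.1245]
top hook_cradle 0.47 [0.679  0.0433 0.1198]
top hook_seat 0.67 [0.6779 0.0445 0.2668]
side 398 [ 0.6341 -0.0129  0.055 ] [0.7226 0.1036 0.0799]
side tote 0.82 [0.6763 0.0425 0.0334]
side tote_bar 0.63 [0.678  0.0461 0.1182]
side hook_cradle 0.84 [0.6831 0.0448 0.1232]
side hook_seat 0.55 [0.6747 0.046  0.2678]
top 286 [ 0.6336 -0.011   0.0555] [0.7222 0.1004 0.0787]
top tote 0.88 [0.6779 0.0432 0.0379]
top tote_bar 0.68 [0.4263 0.2066 0.0663]
top hook_cradle 0.72 [0.6789 0.0414 0.2662]
top hook_seat 0.68 [0.6758 0.0461 0.2664]
side 398 [ 0.6341 -0.0146  0.055 ] [0.7225 0.1042 0.0799]
side tote 0.61 [0.6745 0.0437 0.0327]
side tote_bar 0.78 [0.4273 0.2076 0.0598]
side hook_cradle 0.68 [0.6778 0.042  0.1229]
side hook_seat 0.97 [0.6766 0.0436 0.2678]
top 287 [ 0.6335 -0.011   0.0554] [0.7225 0.1004 0.077 ]
top tote 0.71 [0.4271 0.203  0.0033]
top tote_bar 0.66 [0.4267 0.2052 0.0659]
top hook_cradle 0.69 [0.681  0.0444 0.1201]
top hook_seat 0.49 [0.6764 0.0449 0.2676]
44.85 [0.5945 0.0439 0.2301] [-0.8666  0.5919  0.0434]
```

View pics/v10.png

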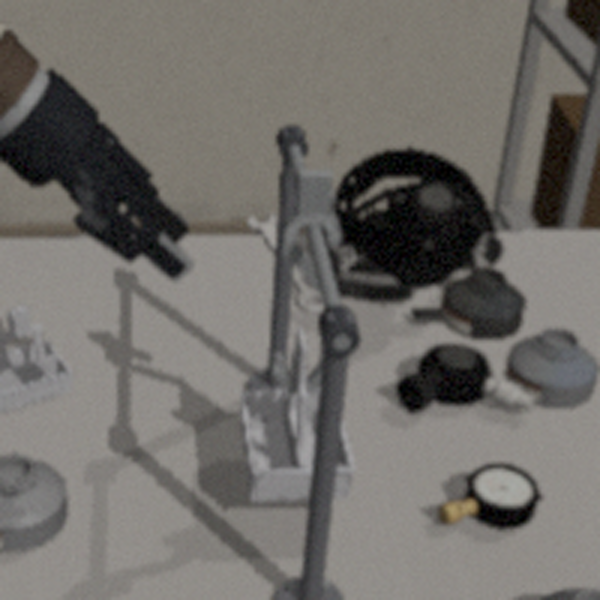

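The tote hangs upright and still in the curl at about (295,440), the hook is on the rail at (310,210), and the gripper is clear. I'm handing the job in.

```bash
python3 -c "
from workcell import bot
print(bot.job_done())"
```

```text
the job is handed in; nothing more can be done
None
```

The S-hook hangs on the drying rail with its lower curl opening towards the robot, and the parts tote hangs upright and still in that curl; I handed the job in at about 45 s, but no verdict came back.

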